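Take a deep moisture reading of a timber sample

TASK

Turn the tagged round timber sample where it stands on the reading spot so that its metal tag squarely faces the reader block, and let go of it, upright. Then press the thumb bar of the console's spring-return depth dial down, past its first two clicks to the third, and keep it there: the program finishes while the robot is still holding the dial down at the third click. Do not push the other wood and tools about.

Things in the scene. Friction and masses are not known exactly. Their poses are not given: they have to be found in the camera images.
- sample: upright round of dark wood, 56 mm across, 110 mm tall, 0.13-0.25 kg, standing on the reader's foot plate. Origin: centre of its underside; z up its axis; +x points to the side with the tag: an aluminium strip 26 mm wide, under 2 mm thick, running down that side and bent over the top end, where it reaches from the edge nearly to the middle (visible from above). Grip anywhere round its upper part
- sample_tag (a point): the middle of the tag on the side of the sample, 28 mm out from its axis and 60 mm above its underside
- reader: fixed grey reader: foot plate 200 x 100 x 6 mm with a black round reading spot, and a reader block 65 mm deep, 90 wide, 85 high; its face with the dark window is 80 mm from the spot's middle. Origin: spot's middle, at table height; +x from spot to block, z up. Left or right of the console. The tag faces the block squarely when the sample's +x and the reader's +x point the same way
- reader_window (a point): middle of the reader block's window, 80 mm from the middle of the spot, 42 mm above the table
- console: fixed grey box 100 mm deep, 120 wide, 110 high, display on top, the dial before it. Origin: at table height under the middle of the thumb bar's travel; +x from there to the box (front at x = 110 mm), y along the thumb bar, z up. A round plate 112 mm across stands at the +y side of the dial's arm (y = 29 to 34 mm), with three dark studs on its rim at the three clicks
- dial_axis (a point): middle of the dial's level axis (along the console's y), fixed, 85 mm above the table and at x = 85 mm in the console's frame
- dial_bar (a point): middle of the black thumb bar, 18 mm thick, 50 mm long, level along the console's y, at the end of the dial's arm 85 mm from the axis, on the console's -x side. At rest the arm slopes 0.45 rad up from the axis (bar middle 122 mm above the table), at the third click 0.45 rad down (48 mm above the table). It moves on an arc in the console's x-z plane
- dial (a joint): dial angle, rad: 0 at rest (bar up), grows as the bar is pressed down; the arm's slope above level is 0.45 minus it. Clicks (ripples of force) at 0.30, 0.60 and 0.90; beyond the third the force rises to a hard stop at 0.96. A spring drives it back to 0 from any click when let go. Pressing takes about 4 N in a click and up to 12 N between clicks; about 7 N holds it at the third
- stub: plain round wooden offcut without a tag, 44 mm across, 70 mm tall, standing near the reader; origin at the centre of its underside. Leave alone
- batten: piece of pale batten, 110 x 40 x 32 mm high, lying beside the reader block; origin at the centre of its underside. Leave alone
- offcut: dark wood offcut, 60 x 35 x 45 mm high, beside the console's thumb bar; origin at the centre of its underside. Leave alone
- slab: round slab of wood 150 mm across, 30 mm thick, lying at the far edge; origin at the centre of its underside. Leave alone
- tape: grey tape measure, 65 x 34 x 50 mm high, near the robot; origin at the centre of its underside. Leave alone
- driver: screwdriver with a wooden handle, lying at the left edge; origin under it. Leave alone
- glue: white bottle 60 mm across, 160 mm tall, standing at the right edge; origin at the centre of its underside. Leave alone
Things that resemble listed ones, but are neither listed nor needed, are in the scene too. What is shaped like the sample but yellow is not meant. What is shaped like the console but blue is not meant.

How it is judged:
By the outcome, as a careful person would: the job done as asked, in the order asked, and still so for the second after the job is handed in, while the arm keeps its last pose, push and grip.
It also fails if it takes over 54 s, if anything falls off the work surface, if the arm or the gripper's body presses on something with over 40 N, if the wrist force passes 120 N, or if a joint passes its speed limit or range.

ROBOT

A 6-joint arm with a two-finger parallel gripper is mounted at the origin on the work surface. World frame = base frame: x ahead of the robot, y to its left, z up, the work surface at z = 0. Lengths are in m, angles in rad, forces in N, time in s.
With the tool pointing down it reaches from about 0.275 to 0.85 m from the base axis. Payload 5.2 kg.
Tool frame: the origin (TCP) lies on the centre line of the jaws, within the pads' length; the fingertips stand 19 mm ahead of it and the grasp point (between the pads) is the TCP; z points along the fingers, y is the line along which they close (so a half turn about z gives the same grasp; the last joint's range is limited). The gripper opens to 85 mm and grips with 20 to 120 N. Pads are 22 mm wide; open, the fingers measure 114 mm over their backs; the gripper's body (76 mm by 85 mm) begins 54 mm behind the grasp point. The pads swing forward as they close: fully open they stand 13 mm farther back than shut.
Start: joints at [-1.311, 0.259, 1.535, -0, 1.348, -0.203], TCP at [0.246, -0.492, 0.22] pointing down, gripper open.
Joint ranges: [-3.14, 3.14], [-0.91, 2.08], [0.19, 2.58], [-1.22, 4.36], [0.22, 2.71], [-3.12, 3.12]. Speed limits (rad/s): [2.57, 2.57, 3.14, 3.14, 3.14, 3.14].

INTERFACE

Orientations are given as a unit quaternion [w, x, y, z].
In Python, from cell import env, vision gives the robot as it stands.
- The arm moves only by the tool play_rows, never from a script. Its argument "plan" is a list that holds one entry, the list of rows, each a list of 5 numbers: the closure, from 0 (fully open) to 1 (shut), then the shift along the tool's x, y, z in mm, then the turn about the tool's z in degrees. A call has 1 to 20 rows; each row shifts and turns the commanded pose from where the row before left it, along the tool's axes as they then stand; what a row does not reach is not made up. A row lasts 1/8 s, in which the tool goes at most 62.5 mm and 10.7 degrees, less where a joint would pass 70% of its speed; a pose out of reach is approached as far as the arm can. A call with a gripper value outside its range is refused whole. The fingers move at their own pace and stop on an object; the grip force is fixed at half the most. Time passes only in rows, so rows that do not move let the fingers close. It gives the time, the measured TCP pose, the force, the opening and the grip force at its end, in the units of the state.
- env.get_obs(): the state, without advancing time (a new reading comes with each control period).
- vision.read_camera(name): name is "side" or "top" or "wrist"; returns (picture, depth): 420x560x3 uint8, red, green, blue; 420x560 float32, m along the optical axis (not along the pixel's ray), 0 where there is no reading.
- vision.camera_model(name): a dict with "fovy" (degrees; the focal length in pixels is half the picture's height over the tangent of half this angle, whatever the lens; pixels are square), "cx", "cy" (the principal point, pixels), "k1" (the pictures are not rectified: a ray, as slopes to the right and down, at radius r is drawn at 1 + k1 r^2 times it, then the intrinsics apply), "xyz" and "orientation" of the camera in the world; the wrist camera has in their place "tool_from_camera" (4x4, takes a point from camera to tool coordinates, whose origin is the TCP and whose axes are the flange's). Camera axes: x right, y down, z forward; pixel columns grow to the right and rows downward; lengths in m; the calibration is good to about 2 mm. A picture is of the moment at which its call begins: read the wrist's pose just before it. camera_model takes no time and is no camera call.
- env.close_job(): hands the job in; it is judged then, once.
The state is a dict: "time": time; "q": joint angles; "qd": joint speeds; "joint_torque": joint torques, N m; "eef_pos": TCP position; "tcp_rot": TCP orientation; "wrist_force": force on the tool from outside, world axes, zero at the start; "moment": the same for the moment, N m; "gripper_width": finger opening in m; "grasp_force": force on a finger pad.
Only numpy, scipy, OpenCV 4.12 (cv2) and the standard library are available. Lean on these libraries where they do the work, as an engineer would, in place of code of your own. Each camera call takes 0.05 s, during which the arm holds its last target. There are 200 camera calls.

## Working session

There is one attempt and no reset: what is moved stays moved. The work goes in short steps, Python scripts to look and compute and a tool call to move; the robot and the scene stay as the last step left them, time stands still between calls to the robot, and variables do not carry over. Pictures are saved under pics/ and viewed, at most 10 in all, crops included, and the job is handed in when it is done.

Besides the shell and the picture viewer there is one more tool, called after "Emit:" as name(argument=value, ...) on one line, values as JSON. play_rows: Moves the arm, as the interface text tells. Its arguments: {"type":"object","properties":{"plan":{"type":"array","items":{"type":"array","items":{"type":"array","items":{"type":"number"}}}}},"required":["plan"]}

```bash
mkdir -p pics; cat > h.py <<'E'
import numpy as np,cv2
from cell import env,vision
from scipy.spatial.transform import Rotation as R
def rot(q): return R.from_quat([q[1],q[2],q[3],q[0]]).as_matrix()
def cam(name,obs=None):
    m=vision.camera_model(name); f=210/np.tan(np.radians(m['fovy'])/2)
    if 'xyz' in m: Rm=rot(m['orientation']);t=np.array(m['xyz'])
    else:
        T=np.array(m['tool_from_camera']);o=obs or env.get_obs();Rt=rot(o['tcp_rot'])
        Rm=Rt@T[:3,:3];t=Rt@T[:3,3]+np.array(o['eef_pos'])
    return m,f,Rm,t
def rays(c,px):
    m,f,Rm,t=c;px=np.atleast_2d(np.asarray(px,float))
    K=np.array([[f,0,m['cx']],[0,f,m['cy']],[0,0,1]])
    u=cv2.undistortPoints(px[:,None],K,np.array([m['k1'],0,0,0.]))[:,0]
    return np.c_[u,np.ones(len(u))]@Rm.T,t
def onplane(c,px,z):
    d,t=rays(c,px); return t+d*((z-t[2])/d[:,2])[:,None]
def cloud(c,dep):
    v,u=np.mgrid[0:420,0:560];d,t=rays(c,np.c_[u.ravel(),v.ravel()])
    return (t+d*dep.ravel()[:,None]).reshape(420,560,3)
E
python3 - <<'E'
from h import *
for n in ['top','side']:
    p,d=vision.read_camera(n); np.savez(f'{n}.npz',p=p,d=d); 
    cv2.imwrite(f'pics/{n}1.png',cv2.resize(p[:,:,::-1],None,fx=1.4,fy=1.4,interpolation=cv2.INTER_CUBIC)); print(vision.camera_model(n),(d>0).mean())
print(vision.camera_model('wrist'));print(env.get_obs())
E
```

```text
{'fovy': 55.237209444813814, 'cx': 283.01043914060887, 'cy': 208.39796195117964, 'k1': -0.08189529530806555, 'xyz': array([0.3971909 , 0.01598281, 1.41866639]), 'orientation': array([ 0.02116774, -0.70150623,  0.71175885, -0.0289875 ])} 0.9959098639455782
{'fovy': 50.08464321418957, 'cx': 280.89418909849604, 'cy': 208.5170448790111, 'k1': -0.0701560524661138, 'xyz': array([-0.01491199,  0.86207472,  1.10304483]), 'orientation': array([ 0.10597081, -0.22677982,  0.89306751, -0.3738603 ])} 0.9960416666666667
{'fovy': 62.89495168836463, 'cx': 278.2633501613809, 'cy': 210.88094437114162, 'k1': -0.012042668192120513, 'tool_from_camera': array([[ 3.95038434e-04, -9.49731067e-01, -3.13066676e-01,
         8.15741836e-02],
       [ 9.99999900e-01,  3.10132922e-04,  3.21003580e-04,
        -8.90302956e-04],
       [-2.07774790e-04, -3.13066771e-01,  9.49731095e-01,
        -1.52783346e-01],
       [ 0.00000000e+00,  0.00000000e+00,  0.00000000e+00,
         1.00000000e+00]])}
{'time': 0.1, 'q': array([-1.31077950e+00,  2.59207346e-01,  1.53599633e+00,  2.35368274e-05,
        1.34798762e+00, -2.02773703e-01]), 'qd': array([ 7.90934122e-05, -1.84395118e-03, -3.67450925e-03,  2.98435884e-04,
       -1.28320036e-03, -6.67853828e-05]), 'joint_torque': array([ 1.29852870e-03, -4.46971965e+01, -2.91246271e+01, -2.15149744e-04,
        6.22685693e-03,  4.81330943e-06]), 'eef_pos': array([ 0.24545715, -0.49163536,  0.21968252]), 'tcp_rot': array([-7.99318463e-04,  9.73347645e-01,  2.29333213e-01, -1.14038683e-05]), 'wrist_force': array([-0.23379926, -0.00310397,  0.21292851]), 'moment': array([ 0.00392209,  0.00656142, -0.01373679]), 'grasp_force': 0.0, 'gripper_width': 0.08554770372586437}
```

View pics/top1.png

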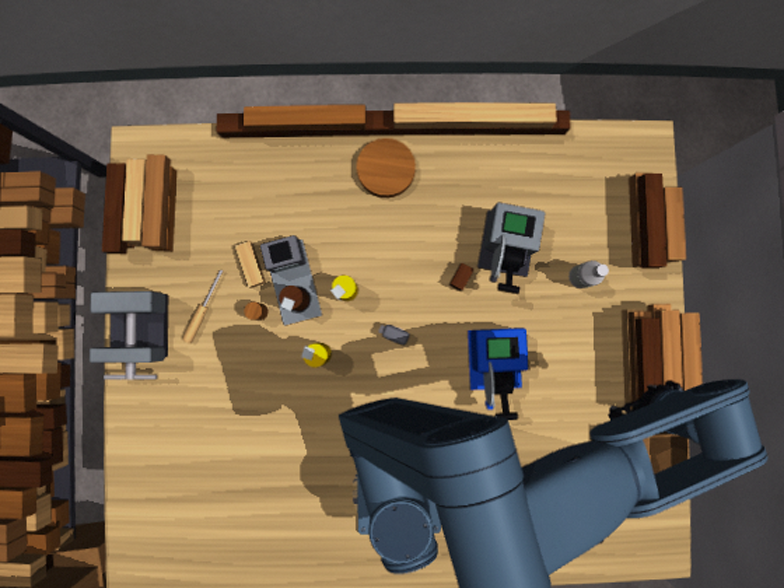

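View pics/side1.png

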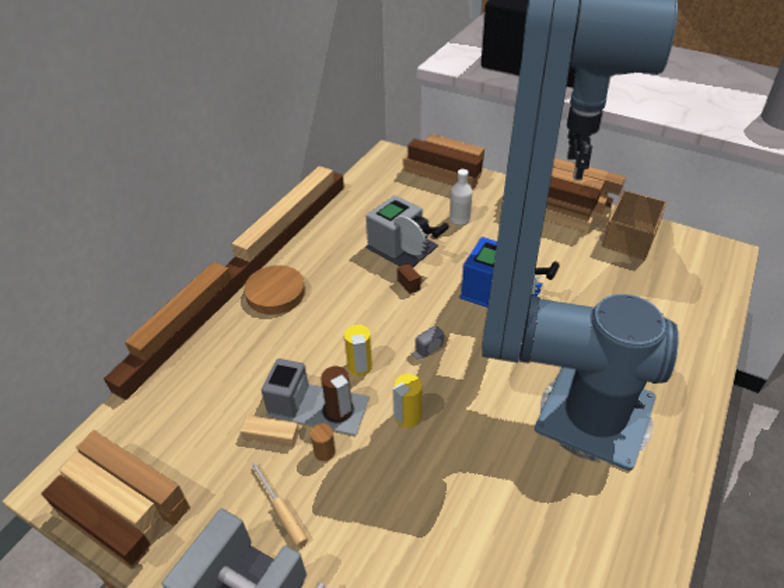

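The top view (1.4x) shows the dark sample at (295,298) with its tag towards lower left (288,304), and the reader block at (283,252). The grey console is at (515,240) with its bar at about (509,287). The blue console and the yellow rounds are decoys.

```bash
python3 - <<'E'
from h import *
z=np.load('top.npz');p,d=z['p'],z['d'];c=cam('top');X=cloud(c,d)
hsv=cv2.cvtColor(p,cv2.COLOR_RGB2HSV)
v,u=np.mgrid[0:420,0:560]
def box(u0,u1,v0,v1): return (u>u0/1.4)&(u<u1/1.4)&(v>v0/1.4)&(v<v1/1.4)
def rect(m,n):
    P=X[m];r=cv2.minAreaRect((P[:,:2]*1000).astype(np.float32));print(n,len(P),'zmed',np.median(P[:,2]).round(4),'rect',np.round(r[0],1),np.round(r[1],1),round(r[2],1))
rect(box(255,320,225,280)&(abs(X[...,2]-.085)<.008),'block')
rect(box(255,330,225,340)&(abs(X[...,2]-.006)<.004)&(hsv[...,1]<60),'foot')
rect(box(470,560,190,262)&(abs(X[...,2]-.11)<.006),'console')
s=box(270,322,275,325)&(X[...,2]>.1)
rect(s,'sample');P=X[s];print('circ',cv2.minEnclosingCircle((P[:,:2]*1000).astype(np.float32)))
t=s&(hsv[...,1]<60)&(hsv[...,2]>110)
rect(t,'tag');print('tag cent',X[t].mean(0),'edge',)
b=box(480,540,262,300)&(X[...,2]>.05)
for q in X[b&(p.sum(2)<150)][::6]: print(q.round(3),end=' ')
for n,bb in dict(stub=(240,270,298,325,.05,.08),off=(445,478,258,295,.03,.06),yel=(325,362,270,305,.1,.13),tape=(375,415,315,350,.03,.06)).items():
    m=box(*bb[:4])&(X[...,2]>bb[4])&(X[...,2]<bb[5]);print();rect(m,n)
E
```

```text
block 518 zmed 0.0858 rect [592. 277.] [65.9 90.5] 14.0
foot 652 zmed 0.0062 rect [526.2 261. ] [198.9 100. ] 14.4
console 1107 zmed 0.1108 rect [ 622.5 -285.1] [121. 143.] 78.2
sample 250 zmed 0.117 rect [439.3 147. ] [274.2  56.1] 67.6
circ ((446.16204833984375, 144.11585998535156), 137.1724395751953)
tag 66 zmed 0.1182 rect [428.1 143.7] [261.7  24.7] 71.0
tag cent [0.46425694 0.24707182 0.15765499] edge
[ 0.554 -0.251  0.111] [ 0.553 -0.27   0.113] [ 0.553 -0.29   0.111] [ 0.551 -0.259  0.103] [ 0.55  -0.277  0.11 ] [ 0.552 -0.301  0.094] [ 0.548 -0.261  0.107] [ 0.547 -0.281  0.108] [ 0.546 -0.25   0.096] [ 0.544 -0.268  0.106] [ 0.544 -0.289  0.103] [ 0.541 -0.265  0.103] [ 0.542 -0.286  0.098] [ 0.539 -0.278  0.09 ] [ 0.534 -0.267  0.11 ] [ 0.531 -0.27   0.11 ] [ 0.526 -0.23   0.092] [ 0.522 -0.229  0.096] [ 0.519 -0.225  0.101] [ 0.513 -0.258  0.118] [ 0.51  -0.265  0.117] [ 0.506 -0.263  0.123] [ 0.503 -0.249  0.129] [ 0.5   -0.236  0.127] [ 0.499 -0.255  0.13 ] [ 0.5   -0.276  0.122] [ 0.496 -0.252  0.128] [ 0.496 -0.272  0.128] [ 0.493 -0.241  0.132] [ 0.493 -0.261  0.132] [ 0.492 -0.281  0.131] [ 0.49  -0.255  0.128] [ 0.489 -0.274  0.129] [ 0.486 -0.265  0.128] [ 0.483 -0.275  0.126] 
stub 150 zmed 0.0702 rect [451.9 346.6] [41.3 45.2] 3.4

off 182 zmed 0.0451 rect [ 531.4 -160.1] [35.1 60.4] 60.7

yel 234 zmed 0.1107 rect [503.3 122.9] [54.4 52.9] 84.7

tape 191 zmed 0.049 rect [391.    2.5] [64.8 35.6] 67.2
```

```bash
cat > samp.py <<'E'
from h import *
import sys
def samp(name,c,p,d,cen=(.483,.2495)):
    X=cloud(c,d);hsv=cv2.cvtColor(p,cv2.COLOR_RGB2HSV)
    s=(abs(X[...,2]-.1165)<.005)&(np.hypot(X[...,0]-cen[0],X[...,1]-cen[1])<.045)
    m=s&(hsv[...,1]<70)&(hsv[...,2]>100)
    P=(X[s][:,:2]*1000).astype(np.float32);(cx,cy),r=cv2.minEnclosingCircle(P)
    T=(X[m][:,:2]*1000).astype(np.float32);rt=cv2.minAreaRect(T)
    v=T.mean(0)-[cx,cy]
    print(name,s.sum(),m.sum(),'circ',round(cx,1),round(cy,1),round(r,1),'tag',np.round(rt[0],1),np.round(rt[1],1),round(rt[2],1),'dir',round(np.degrees(np.arctan2(v[1],v[0])),1),round(np.hypot(*v),1))
E
python3 - <<'E'
from samp import *
for n in ['top','side']:
    z=np.load(n+'.npz');samp(n,cam(n),z['p'],z['d'])
E
```

```text
top 212 58 circ 479.8 247.7 29.1 tag [466.7 254.6] [27.5 24.7] 67.6 dir 152.6 14.9
side 244 79 circ 479.3 249.5 29.8 tag [465.6 255.7] [28.6 26.3] 60.8 dir 154.0 14.9
```

Emit:
play_rows(plan=[[[0,30,-31,-3,0],[0,30,-31,-3,0],[0,30,-31,-3,0],[0,30,-31,-3,0],[0,30,-31,-3,0],[0,30,-31,-3,0],[0,30,-31,-3,0],[0,30,-31,-3,0],[0,30,-31,-3,0],[0,30,-31,-3,0],[0,30,-31,-3,0],[0,30,-31,-3,0],[0,30,-31,-3,0],[0,30,-31,-3,0],[0,30,-31,-3,0],[0,30,-31,-3,0],[0,30,-31,-3,0],[0,30,-31,-3,0]]])

```text
time: 2.35
eef_pos: [0.4797, 0.2497, 0.2741]
tcp_rot: [0.0, 0.973, 0.229, -0.0]
wrist_force: [0.1, -0.2, -0.0]
gripper_width: 0.0859
grasp_force: 0.0
```

Emit:
play_rows(plan=[[[0,0,0,0,-10],[0,0,0,0,-10],[0,0,0,0,-10],[0,0,0,0,-10],[0,0,0,0,-10],[0,0,0,0,-10],[0,0,0,0,-10],[0,0,0,0,-10],[0,0,0,0,-10],[0,0,0,0,-9],[0,0,0,0,0]]])

```text
time: 3.72
eef_pos: [0.4794, 0.2482, 0.274]
tcp_rot: [-0.0, 0.458, 0.889, -0.0]
wrist_force: [0.2, -0.1, -1.1]
gripper_width: 0.086
grasp_force: 0.0
```

```bash
cat > look.py <<'E'
from samp import *
o=env.get_obs();c=cam('wrist',o);p,d=vision.read_camera('wrist')
np.savez('w.npz',p=p,d=d)
samp('wrist',c,p,d)
X=cloud(c,d)
m=(abs(X[...,2]-.0855)<.006)&(X[...,0]>.54)&(X[...,0]<.65)&(X[...,1]>.2)&(X[...,1]<.36)
if m.sum()>50: print('block',cv2.minAreaRect((X[m][:,:2]*1000).astype(np.float32)))
Rt=rot(o['tcp_rot']);print('t',o['time'],'tcp',np.round(o['eef_pos'],4),'yaw',np.degrees(np.arctan2(Rt[1,0],Rt[0,0])).round(2),'zt',Rt[:,2].round(4),'q',np.round(o['q'],2),o['gripper_width'],o['wrist_force'])
g=np.array(sys.argv[1:4],float) if len(sys.argv)>3 else None
if g is not None: print('tool delta mm',(Rt.T@(g-o['eef_pos'])*1000).round(1))
E
python3 look.py .480 .249 .092; python3 -c "
import numpy as np,cv2
cv2.imwrite('pics/w1.png',np.load('w.npz')['p'][:,:,::-1])"
```

```text
wrist 2722 728 circ 479.8 249.4 29.8 tag [466.4 254.5] [26.4 24.7] 65.1 dir 158.4 14.7
block ((591.4055786132812, 278.42352294921875), (64.68783569335938, 89.71749114990234), 14.198614120483398)
t 3.725 tcp [0.4794 0.2482 0.274 ] yaw 125.44 zt [-9.e-04 -3.e-04 -1.e+00] q [ 0.27  0.21  1.47 -0.    1.47 -0.35] 0.08599071213003905 [ 0.20656675 -0.10396153 -1.08840299]
tool delta mm [  0.3   1.1 182. ]
```

View pics/w1.png

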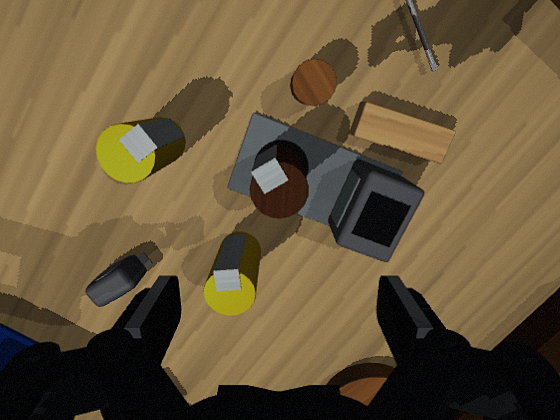

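The wrist view shows the sample at (280,188) with its tag at (270,175), block at (375,215), stub (314,82) and yellow decoys apart. The space for the fingers is free.

Emit:
play_rows(plan=[[[0,0,1,30,0],[0,0,0,30,0],[0,0,0,30,0],[0,0,0,30,0],[0,0,0,25,0],[0,0,0,20,0],[0,0,0,15,0],[0,0,0,0,0],[0.5,0,0,0,0],[0.5,0,0,0,0],[0.5,0,0,0,0],[0.5,0,0,0,0],[0.5,0,0,0,0]]])

```text
time: 5.4
eef_pos: [0.4812, 0.2489, 0.0961]
tcp_rot: [0.001, 0.458, 0.889, 0.001]
wrist_force: [-1.6, -0.5, 5.5]
gripper_width: 0.0525
grasp_force: 61.5
```

```bash
python3 - <<'E'
from h import *
z=np.load('w.npz');p,d=z['p'],z['d']
E
python3 look.py .480 .249 .092
```

```text
wrist 11763 3095 circ 477.7 255.9 39.9 tag [474.9 264.9] [54.2 30. ] 54.5 dir -179.7 10.2
block ((590.85009765625, 278.3492431640625), (66.01466369628906, 89.52350616455078), 13.879459381103516)
t 5.4 tcp [0.4812 0.2489 0.0961] yaw 125.51 zt [ 2.4e-03  4.0e-04 -1.0e+00] q [ 0.27  0.36  1.72 -0.    1.06 -0.35] 0.05253604657150085 [-1.62258885 -0.46410467  5.50444596]
tool delta mm [ 0.8 -1.   4.1]
```

Emit:
play_rows(plan=[[[0.5,0,0,0,10],[0.5,0,0,0,10],[0.5,0,0,0,10],[0.5,0,0,0,10],[0.5,0,0,0,10],[0.5,0,0,0,10],[0.5,0,0,0,10],[0.5,0,0,0,10],[0.5,0,0,0,10],[0.5,0,0,0,10],[0.5,0,0,0,10],[0.5,0,0,0,10],[0.5,0,0,0,10],[0.5,0,0,0,10],[0.5,0,0,0,1],[0.5,0,0,0,0],[0.5,0,0,0,0]]])

```text
time: 7.58
eef_pos: [0.4823, 0.248, 0.0964]
tcp_rot: [0.0, 0.991, -0.134, 0.002]
wrist_force: [1.3, -3.7, 5.4]
gripper_width: 0.0529
grasp_force: 62.7
```

Emit:
play_rows(plan=[[[0.3,0,0,0,0],[0.15,0,0,0,0],[0,0,0,0,0],[0,0,0,0,0],[0,0,0,0,0],[0,0,0,0,0]]])

```text
time: 8.32
eef_pos: [0.4804, 0.2488, 0.0944]
tcp_rot: [0.0, 0.991, -0.135, -0.0]
wrist_force: [-0.2, 0.1, 1.1]
gripper_width: 0.0852
grasp_force: 0.0
```

Emit:
play_rows(plan=[[[0,0,0,-10,0],[0,0,0,-20,0],[0,0,0,-30,0],[0,0,0,-30,0],[0,0,0,-30,0],[0,0,0,-30,0],[0,0,0,-30,0],[0,0,0,0,0]]])

```text
time: 9.32
eef_pos: [0.4818, 0.2493, 0.2778]
tcp_rot: [-0.001, 0.991, -0.135, 0.003]
wrist_force: [0.3, -0.3, -0.4]
gripper_width: 0.0855
grasp_force: 0.0
```

```bash
cat > edge.py <<'E'
from samp import *
# tag edges on plane z=.1175: long sides of bright tag mask, robust
z=np.load(sys.argv[1]);p,d=z['p'],z['d']
c=cam('wrist' if sys.argv[1]=='w.npz' else sys.argv[1][:-4]);X=cloud(c,d)
hsv=cv2.cvtColor(p,cv2.COLOR_RGB2HSV)
m=((X[...,2]>.112)&(X[...,2]<.124)&(np.hypot(X[...,0]-.48,X[...,1]-.2495)<.045)&(hsv[...,1]<70)&(hsv[...,2]>100)).astype(np.uint8)
m=cv2.morphologyEx(m,cv2.MORPH_OPEN,np.ones((3,3)))
k=max(cv2.findContours(m,0,cv2.CHAIN_APPROX_NONE)[0],key=cv2.contourArea)[:,0]
Q=onplane(c,k,.1175)[:,:2]*1000
a0=np.radians(float(sys.argv[2]));e=np.array([np.cos(a0),np.sin(a0)]);n=np.array([-e[1],e[0]])
q=Q-Q.mean(0);x,y=q@e,q@n
for s in (1,-1):
    w=(s*y>9)&(abs(x-(x.max()+x.min())/2)<8); f=np.polyfit(x[w],y[w],1); print('edge',s,w.sum(),f[1].round(1),'angle',sys.argv[2],'+',np.degrees(np.arctan(f[0])).round(1))
print('x',x.min(),x.max(),'mid',Q.mean(0))
E
python3 look.py .480 .249 .27; python3 edge.py w.npz 14.2
python3 -c "
import numpy as np,cv2
cv2.imwrite('pics/w2.png',np.load('w.npz')['p'][:,:,::-1])"
```

```text
wrist 2669 710 circ 484.1 251.9 29.8 tag [497.8 256.9] [24.6 26.5] 16.5 dir 18.0 14.9
block ((591.7435302734375, 277.84918212890625), (65.33344268798828, 89.92777252197266), 14.440726280212402)
t 9.325 tcp [0.4818 0.2493 0.2778] yaw -15.48 zt [ 0.0061  0.0017 -1.    ] q [0.27 0.21 1.46 0.   1.47 2.11] 0.08545729243678944 [ 0.31598246 -0.27216106 -0.43222253]
tool delta mm [-1.7  0.8  7.7]
edge 1 15 12.5 angle 14.2 + 1.6
edge -1 15 -12.4 angle 14.2 + 2.8
x -12.448315180112694 12.106549268866244 mid [497.43682957 255.92606697]
```

View pics/w2.png

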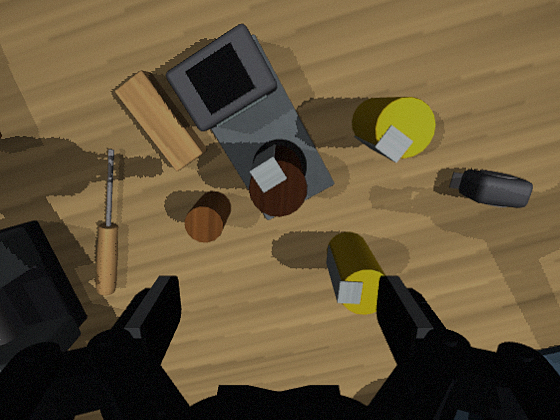

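The tag (268,175) now points to the reader block, and the sample stands upright. I'll refine the angle with settled pictures.

```bash
for i in 1 2 3; do python3 look.py | grep -v '^t '; python3 edge.py w.npz 14.2|grep edge; done; python3 - <<'E'
from h import *
p,d=vision.read_camera('side');np.savez('side.npz',p=p,d=d)
E
python3 edge.py side.npz 14.2
```

```text
wrist 2709 722 circ 484.1 252.2 29.6 tag [497.8 256.8] [24.6 26.5] 16.7 dir 17.1 14.7
block ((591.7147216796875, 277.9015808105469), (65.33082580566406, 90.00521087646484), 14.411118507385254)
edge 1 15 12.9 angle 14.2 + 1.6
edge -1 17 -11.9 angle 14.2 + 5.5
wrist 2730 733 circ 483.9 252.4 29.9 tag [497.9 256.8] [24.5 26.4] 16.2 dir 16.2 15.0
block ((591.7467651367188, 277.8857727050781), (65.35176849365234, 90.08182525634766), 14.410636901855469)
edge 1 14 12.7 angle 14.2 + 0.9
edge -1 15 -12.5 angle 14.2 + 2.6
wrist 2754 734 circ 484.3 251.8 29.9 tag [497.9 256.7] [24.8 26.3] 16.4 dir 18.8 14.8
block ((591.7365112304688, 277.82794189453125), (65.35416412353516, 90.04694366455078), 14.30232048034668)
edge 1 18 12.3 angle 14.2 + -0.4
edge -1 15 -12.4 angle 14.2 + 1.7
edge 1 5 12.6 angle 14.2 + 14.1
edge -1 7 -12.2 angle 14.2 + 6.5
x -11.250067769334832 11.87805692102764 mid [495.59788769 258.62579954]
```

Emit:
play_rows(plan=[[[0,0,0,30,0],[0,0,0,30,0],[0,0,0,30,0],[0,0,0,30,0],[0,0,0,25,0],[0,0,0,20,0],[0,0,0,13,0],[0,0,0,0,0],[0.5,0,0,0,0],[0.5,0,0,0,0],[0.5,0,0,0,0],[0.5,0,0,0,0],[0.5,0,0,0,2],[0.5,0,0,0,0],[0.5,0,0,0,0]]])

```text
time: 11.45
eef_pos: [0.4818, 0.2491, 0.0981]
tcp_rot: [-0.001, 0.988, -0.152, 0.002]
wrist_force: [0.3, -0.0, 5.1]
gripper_width: 0.0521
grasp_force: 61.7
```

Emit:
play_rows(plan=[[[0.3,0,0,0,0],[0.15,0,0,0,0],[0,0,0,0,0],[0,0,0,0,0],[0,0,0,0,0],[0,0,0,0,0],[0,0,0,-10,0],[0,0,0,-20,0],[0,0,0,-30,0],[0,0,0,-30,0],[0,0,0,-30,0],[0,0,0,-30,0],[0,0,0,-30,0],[0,0,0,0,0],[0,0,0,0,0],[0,0,0,0,0]]])

```text
time: 13.45
eef_pos: [0.4798, 0.2486, 0.2751]
tcp_rot: [0.0, 0.988, -0.152, -0.001]
wrist_force: [1.2, -0.3, -0.5]
gripper_width: 0.0854
grasp_force: 0.0
```

```bash
for i in 1 2 3; do python3 look.py ; python3 edge.py w.npz 14.2|grep edge; done
```

```text
wrist 2728 730 circ 484.6 252.4 29.8 tag [498.8 256.2] [24.7 26.4] 15.0 dir 14.1 15.0
block ((591.7151489257812, 277.8847351074219), (65.4441146850586, 90.03086853027344), 14.424725532531738)
t 13.45 tcp [0.4798 0.2486 0.2751] yaw -17.49 zt [-2.4e-03 -6.0e-04 -1.0e+00] q [0.27 0.21 1.46 0.   1.47 2.15] 0.08536022700909604 [ 1.17417584 -0.30255683 -0.45320679]
edge 1 14 12.7 angle 14.2 + 0.3
edge -1 15 -12.6 angle 14.2 + 0.8
wrist 2730 734 circ 484.8 252.3 29.7 tag [498.9 256.2] [24.6 26.6] 14.6 dir 14.7 14.8
block ((591.7659912109375, 277.8600158691406), (65.37033081054688, 90.15837097167969), 14.478961944580078)
t 13.5 tcp [0.4799 0.2486 0.2752] yaw -17.49 zt [-2.2e-03 -6.0e-04 -1.0e+00] q [0.27 0.21 1.46 0.   1.47 2.15] 0.0851542559740408 [-1.32327718  0.1029095   0.28423621]
edge 1 14 12.6 angle 14.2 + 0.3
edge -1 15 -12.7 angle 14.2 + 0.6
wrist 2723 728 circ 485.0 251.6 29.5 tag [498.7 256.3] [24.5 26.7] 14.9 dir 17.6 14.7
block ((591.722900390625, 277.8970947265625), (65.32405853271484, 90.13674926757812), 14.408891677856445)
t 13.55 tcp [0.48   0.2487 0.2753] yaw -17.49 zt [-2.e-03 -5.e-04 -1.e+00] q [0.27 0.21 1.46 0.   1.47 2.15] 0.08553711806223624 [-0.96149957 -0.20900039  0.19070141]
edge 1 15 12.8 angle 14.2 + -0.9
edge -1 15 -12.4 angle 14.2 + 0.6
```

Sample aligned within 1° (14.7 vs 14.4). Now going above the dial with shut fingers, turned so the tool's y lies along the console's x.

Emit:
play_rows(plan=[[[0,12,35,0,0],[0,12,35,0,0],[0,12,35,0,0],[0,12,35,0,0],[0,12,35,0,0],[0,12,35,0,0],[0,12,35,0,0],[0,12,35,0,0],[0.5,12,35,0,0],[1,12,35,0,0],[1,11,36,0,0],[1,11,36,0,0],[1,11,36,0,0],[1,11,36,0,0],[1,0,0,0,0]]])

```text
time: 15.48
eef_pos: [0.488, -0.2741, 0.2754]
tcp_rot: [-0.0, 0.988, -0.154, -0.001]
wrist_force: [-1.2, 1.4, 0.6]
gripper_width: 0.0003
grasp_force: 0.0
```

Emit:
play_rows(plan=[[[1,0,0,0,-10],[1,0,0,0,-10],[1,0,0,0,-10],[1,0,0,0,-10],[1,0,0,0,-10],[1,0,0,0,-10],[1,0,0,0,-10],[1,0,0,0,-10],[1,0,0,0,-10],[1,0,0,0,-6],[1,0,0,0,0],[1,0,0,0,0]]])

```text
time: 16.98
eef_pos: [0.4885, -0.2711, 0.2763]
tcp_rot: [-0.0, 0.775, 0.632, 0.0]
wrist_force: [-1.1, 0.2, -0.1]
gripper_width: -0.0001
grasp_force: 0.0
```

```bash
cat > dial.py <<'E'
from h import *
import sys
z=np.load('top.npz')
o=env.get_obs();p,d=vision.read_camera('wrist');Rt=rot(o['tcp_rot'])
print('t',o['time'],'tcp',np.round(o['eef_pos'],4),'yaw',np.degrees(np.arctan2(Rt[1,0],Rt[0,0])).round(2),'zt',Rt[:,2].round(4),'q',np.round(o['q'],2),o['gripper_width'])
def ana(n,c,p,d):
    X=cloud(c,d)
    near=(abs(X[...,0]-.6)<.2)&(abs(X[...,1]+.28)<.1)
    m=near&(abs(X[...,2]-.11)<.004)&(X[...,0]>.585)
    print(n,'box',m.sum(),cv2.minAreaRect((X[m][:,:2]*1000).astype(np.float32)))
    b=near&(p.max(2)<70)&(X[...,2]>.1)&(X[...,2]<.14)&(X[...,0]<.507)&(X[...,0]>.46)
    if b.sum()>20: print(n,'bar',b.sum(),cv2.minAreaRect((X[b][:,:2]*1000).astype(np.float32)),'ztop',np.percentile(X[b][:,2],[5,50,95]).round(4))
ana('wrist',cam('wrist',o),p,d); ana('top',cam('top'),z['p'],z['d'])
cv2.imwrite(sys.argv[1],p[:,:,::-1])
p,d=vision.read_camera('side');ana('side',cam('side'),p,d)
E
python3 dial.py pics/w3.png
```

```text
t 16.975 tcp [ 0.4885 -0.2711  0.2763] yaw 78.43 zt [-1.e-04  3.e-04 -1.e+00] q [-0.71  0.24  1.42  0.    1.48 -0.5 ] -6.361229567259619e-05
wrist box 12099 ((635.1566772460938, -286.96649169921875), (117.44720458984375, 115.83716583251953), 78.46259307861328)
wrist bar 1099 ((497.26116943359375, -259.0269775390625), (49.69609069824219, 21.109054565429688), 78.16407775878906) ztop [0.1229 0.1286 0.1307]
top box 822 ((637.3426513671875, -287.60552978515625), (119.82194519042969, 111.6969985961914), 78.52578735351562)
top bar 84 ((497.3487854003906, -258.3246154785156), (47.78173828125, 21.84234046936035), 79.25121307373047) ztop [0.123  0.1285 0.1334]
side box 403 ((637.80322265625, -283.5003967285156), (121.86077880859375, 111.35802459716797), 79.65676879882812)
side bar 64 ((496.1823425292969, -255.66116333007812), (52.33841323852539, 20.517131805419922), 85.28932189941406) ztop [0.1176 0.1252 0.1303]
```

View pics/w3.png

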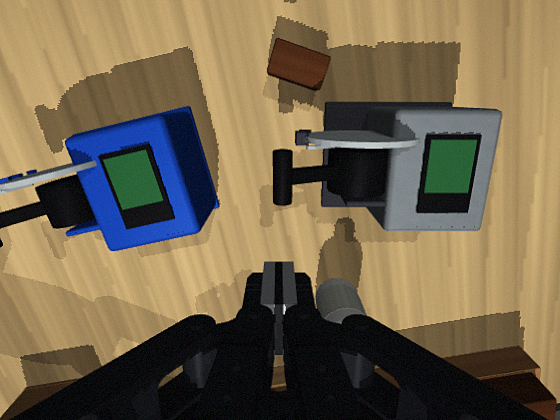

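The wrist view shows the grey console's bar at (283,177), box to the right, plate at (355,138), and the shut fingers below the bar's near end; the offcut at (299,63) and the blue console are clear. Descending to just above the bar.

Emit:
play_rows(plan=[[[1,0,0,30,0],[1,0,0,30,0],[1,0,0,30,0],[1,0,0,20,0],[1,0,0,8,0],[1,0,0,0,0],[1,0,0,0,0]]])

```text
time: 17.95
eef_pos: [0.489, -0.2721, 0.1594]
tcp_rot: [0.001, 0.774, 0.633, 0.0]
wrist_force: [0.2, 0.8, -0.2]
gripper_width: 0.0
grasp_force: 0.0
```

Emit:
play_rows(plan=[[[1,0,0,2,0],[1,0,0,2,0],[1,0,0,2,0],[1,0,0,0,0]]])

```text
time: 18.45
eef_pos: [0.4884, -0.2715, 0.1522]
tcp_rot: [-0.0, 0.774, 0.633, -0.0]
wrist_force: [-0.1, 0.6, 0.0]
gripper_width: -0.0002
grasp_force: 0.0
```

Emit:
play_rows(plan=[[[1,0,0,2,0],[1,0,0,2,0],[1,0,0,0,0]]])

```text
time: 18.82
eef_pos: [0.4883, -0.2715, 0.1481]
tcp_rot: [-0.0, 0.774, 0.633, -0.0]
wrist_force: [0.3, -0.5, -0.3]
gripper_width: -0.0
grasp_force: 0.0
```

Emit:
play_rows(plan=[[[1,0,-3,7,0],[1,0,-2.5,7,0],[1,0,0,0,0]]])

```text
time: 19.2
eef_pos: [0.4823, -0.27, 0.1334]
tcp_rot: [-0.001, 0.774, 0.633, -0.0]
wrist_force: [0.0, 0.1, -0.1]
gripper_width: 0.0002
grasp_force: 0.0
```

No contact yet where it was expected; looking.

```bash
python3 dial.py pics/w4.png; python3 - <<'E'
from h import *
p,d=vision.read_camera('side');cv2.imwrite('pics/s4.png',cv2.resize(p[110:250,230:400,::-1],None,fx=4,fy=4,interpolation=cv2.INTER_CUBIC))
E
```

```text
t 19.2 tcp [ 0.4823 -0.27    0.1334] yaw 78.5 zt [-0.0016  0.0013 -1.    ] q [-0.71  0.34  1.65 -0.    1.16 -0.51] 0.0001805016592067885
wrist box 15044 ((614.0452270507812, -285.4116516113281), (58.05940628051758, 125.37016296386719), 0.005546055734157562)
wrist bar 2845 ((497.2988586425781, -257.8749694824219), (47.674827575683594, 21.96623992919922), 78.62850952148438) ztop [0.1224 0.1286 0.1305]
top box 822 ((637.3426513671875, -287.60552978515625), (119.82194519042969, 111.6969985961914), 78.52578735351562)
top bar 84 ((497.3487854003906, -258.3246154785156), (47.78173828125, 21.84234046936035), 79.25121307373047) ztop [0.123  0.1285 0.1334]
side box 415 ((636.6241455078125, -282.30682373046875), (121.49971008300781, 112.294189453125), 80.35301971435547)
side bar 63 ((496.1067199707031, -256.7071533203125), (52.67777633666992, 20.868263244628906), 85.10733795166016) ztop [0.1182 0.1249 0.13  ]
```

View pics/w4.png

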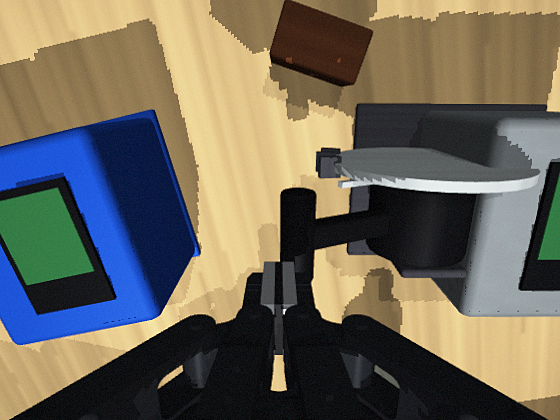

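View pics/s4.png

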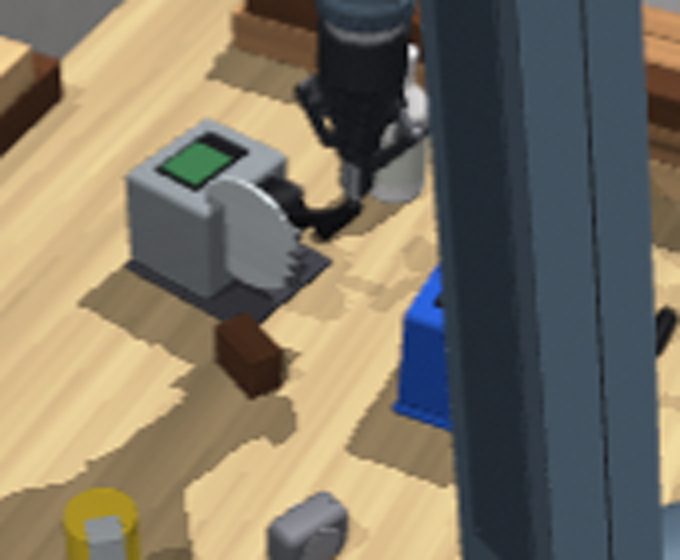

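The view shows that the pads (280,285) are narrow and sit just in front of the bar (297,235), which is unmoved; they missed it. I'll go up, 11.5 mm toward the console, and down again.

Emit:
play_rows(plan=[[[1,0,0,-12,0],[1,0,0,-12,0],[1,0,0,0,0],[1,0,6,0,0],[1,0,5.5,0,0],[1,0,0,0,0],[1,0,0,3,0],[1,0,0,3,0],[1,0,0,2,0],[1,0,0,0,0]]])

```text
time: 20.6
eef_pos: [0.4942, -0.2727, 0.1502]
tcp_rot: [-0.0, 0.774, 0.633, -0.0]
wrist_force: [0.1, 0.7, -0.2]
gripper_width: 0.0002
grasp_force: 0.0
```

Emit:
play_rows(plan=[[[1,0,0,2,0],[1,0,0,2,0],[1,0,-1,2,0],[1,0,0,0,0]]])

```text
time: 21.1
eef_pos: [0.4932, -0.2725, 0.1442]
tcp_rot: [-0.0, 0.774, 0.633, -0.0]
wrist_force: [0.9, 0.1, 0.1]
gripper_width: -0.0002
grasp_force: 0.0
```

```bash
cat > tip.py <<'E'
from h import *
o=env.get_obs();p,d=vision.read_camera('wrist');X=cloud(cam('wrist',o),d);Rt=rot(o['tcp_rot'])
C=np.array([.4965,-.2585,0]);a=np.radians(-11.6);ex=np.array([np.cos(a),np.sin(a),0]);ey=np.array([-np.sin(a),np.cos(a),0])
q=np.array(o['eef_pos'])-C;print('tcp in bar frame',(np.array([q@ex,q@ey,q[2]])*1000).round(1),'F',np.round(o['wrist_force'],1))
Y=np.stack([(X-C)@ex,(X-C)@ey,X[...,2]],-1)*1000
T=((X-o['eef_pos'])@Rt)*1000
m=(abs(T[...,0])<20)&(abs(T[...,1])<20)&(T[...,2]<30)&(T[...,2]>-30)&(d>0)&(p.min(2)>75)
print('pads (tool mm)',m.sum(),np.percentile(T[m],[1,50,99],axis=0).round(1).tolist())
b=(abs(Y[...,0])<25)&(abs(Y[...,1])<24)&(Y[...,2]>30)&(p.max(2)<70)&(T[...,2]>-5)
b&=~m
for y0 in (0,10,18):
    s=b&(abs(Y[...,1]-y0)<3)
    if s.sum()>5:
        k=np.percentile(Y[s][:,2],97);print('bar y',y0,s.sum(),'top z',k.round(1),'x of top',np.median(Y[s][:,0][Y[s][:,2]>k-2]).round(1),'xmin',np.percentile(Y[s][:,0],2).round(1))
np.savez('w.npz',p=p,d=d)
E
python3 tip.py
```

```text
tcp in bar frame [ -0.5 -14.4 144.2] F [0.9 0.1 0.1]
pads (tool mm) 202 [[2.1, -5.9, -29.7], [12.5, 2.5, -21.9], [13.2, 14.0, 22.0]]
bar y 0 650 top z 130.6 x of top -1.2 xmin -9.4
bar y 10 358 top z 130.8 x of top -1.2 xmin -9.8
bar y 18 371 top z 130.6 x of top -1.2 xmin -9.6
```

```bash
python3 - <<'E'
from h import *
p=np.load('w.npz')['p'];cv2.imwrite('pics/w5.png',cv2.resize(p[170:320,200:380,::-1],None,fx=4,fy=4,interpolation=cv2.INTER_CUBIC))
E
```

```text
(no output)
```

View pics/w5.png

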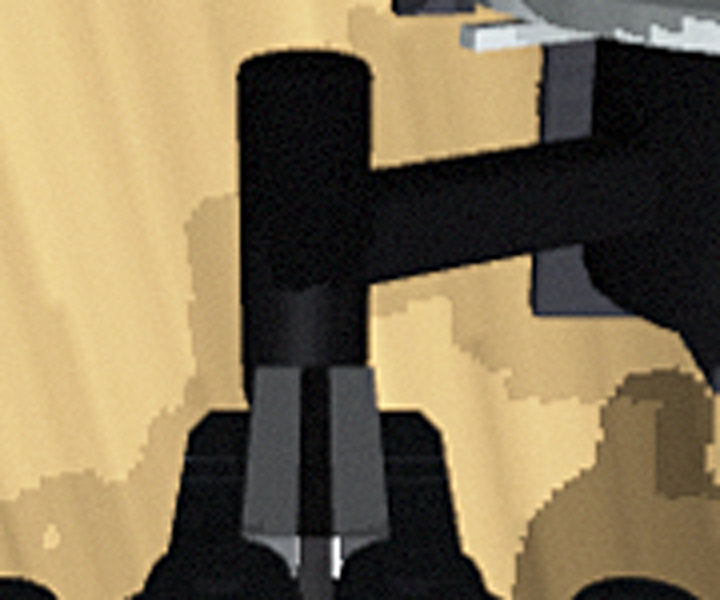

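```bash
python3 - <<'E'
from h import *
o=env.get_obs();c=cam('wrist',o);X=cloud(c,np.load('w.npz')['d']);Rt=rot(o['tcp_rot'])
C=np.array([.4965,-.2585,0]);a=np.radians(-11.6);ex=np.array([np.cos(a),np.sin(a),0]);ey=np.array([-np.sin(a),np.cos(a),0])
for col in (270,276,278,286):
  for r in range(248,310,4):
    x=X[r,col];t=(Rt.T@(x-o['eef_pos'])*1000).round(0);print(col,r,'tool',t,'bar',np.round([(x-C)@ex*1000,(x-C)@ey*1000,x[2]*1000],0)) if r>250 and col in(270,286) else 0
E
```

```text
270 252 tool [ 3. -4. 16.] bar [ -4. -12. 128.]
270 256 tool [ 1. -4. 15.] bar [ -4. -13. 130.]
270 260 tool [-1. -4. 14.] bar [ -4. -15. 130.]
270 264 tool [ 13.  -3. -18.] bar [ -4.  -1. 162.]
270 268 tool [ 12.  -3. -20.] bar [ -3.  -2. 164.]
270 272 tool [ 13.  -3. -25.] bar [ -3.  -2. 169.]
270 276 tool [ 12.  -3. -27.] bar [ -3.  -2. 172.]
270 280 tool [ 12.  -3. -31.] bar [ -3.  -2. 175.]
270 284 tool [ 12.  -3. -33.] bar [ -3.  -2. 178.]
270 288 tool [ 12.  -3. -37.] bar [ -3.  -2. 181.]
270 292 tool [ 13.  -3. -40.] bar [ -3.  -2. 185.]
270 296 tool [ 12.  -3. -43.] bar [ -3.  -2. 187.]
270 300 tool [ 12.  -3. -45.] bar [ -3.  -2. 189.]
270 304 tool [ 13.  -2. -48.] bar [ -3.  -2. 192.]
270 308 tool [ 14.  -2. -52.] bar [ -3.  -0. 197.]
286 252 tool [ 3.  5. 16.] bar [  4. -11. 129.]
286 256 tool [ 1.  5. 15.] bar [  4. -14. 129.]
286 260 tool [-3.  5. 17.] bar [  4. -17. 127.]
286 264 tool [ 13.   4. -18.] bar [  3.  -1. 162.]
286 268 tool [ 13.   4. -21.] bar [  3.  -2. 165.]
286 272 tool [ 12.   4. -24.] bar [  3.  -2. 168.]
286 276 tool [ 13.   4. -28.] bar [  3.  -2. 173.]
286 280 tool [ 12.   4. -31.] bar [  3.  -2. 175.]
286 284 tool [ 13.   3. -35.] bar [  3.  -1. 179.]
286 288 tool [ 12.   3. -37.] bar [  3.  -2. 181.]
286 292 tool [ 13.   3. -40.] bar [  3.  -2. 185.]
286 296 tool [ 12.   3. -43.] bar [  3.  -2. 187.]
286 300 tool [ 12.   3. -45.] bar [  3.  -2. 189.]
286 304 tool [ 12.   3. -47.] bar [  3.  -2. 192.]
286 308 tool [ 11.   3. -48.] bar [  3.  -4. 192.]
```

The depth shows the finger's visible end is about 17 mm behind the TCP, some 30 mm above the bar, so nothing is touching yet. Descending until contact.

Emit:
play_rows(plan=[[[1,0,0,4,0],[1,0,0,4,0],[1,0,0,4,0],[1,0,0,4,0],[1,0,0,2,0],[1,0,0,2,0],[1,0,0,0,0]]])

```text
time: 22.02
eef_pos: [0.4933, -0.2726, 0.1243]
tcp_rot: [-0.0, 0.774, 0.633, -0.0]
wrist_force: [-0.3, 0.1, 0.4]
gripper_width: -0.0002
grasp_force: 0.0
```

```bash
python3 tip.py
```

```text
tcp in bar frame [ -0.3 -14.4 124.3] F [-0.3  0.1  0.4]
pads (tool mm) 370 [[8.1, -10.0, -29.7], [12.5, 2.4, -23.0], [13.2, 14.0, -14.1]]
bar y 0 618 top z 129.1 x of top -2.8 xmin -9.2
bar y 10 258 top z 129.2 x of top -0.0 xmin -10.1
bar y 18 279 top z 129.2 x of top -2.8 xmin -9.9
```

Emit:
play_rows(plan=[[[1,0,0,2,0],[1,0,0,2,0],[1,0,0,2,0],[1,0,0,0,0]]])

```text
time: 22.58
eef_pos: [0.493, -0.2727, 0.1192]
tcp_rot: [-0.0, 0.774, 0.633, -0.0]
wrist_force: [-2.5, 1.2, 8.7]
gripper_width: 0.0003
grasp_force: 4.1
```

Emit:
play_rows(plan=[[[1,0,0,2,0],[1,0,0,2,0],[1,0,0,0,0]]])

```text
time: 22.95
eef_pos: [0.4913, -0.2723, 0.1155]
tcp_rot: [-0.001, 0.774, 0.633, -0.001]
wrist_force: [-9.7, 2.5, 14.4]
gripper_width: -0.0001
grasp_force: 6.8
```

```bash
python3 tip.py
```

```text
tcp in bar frame [ -2.3 -14.6 115.5] F [-9.7  2.5 14.4]
pads (tool mm) 394 [[8.2, -11.2, -29.9], [12.6, 2.4, -22.9], [13.2, 14.0, -15.1]]
bar y 0 457 top z 120.0 x of top 7.0 xmin -11.4
bar y 10 36 top z 120.4 x of top 4.4 xmin -11.9
bar y 18 27 top z 120.4 x of top 4.7 xmin -11.8
```

Contact made; the bar is going down with friction along its arc. Following the arc in stages.

Emit:
play_rows(plan=[[[1,0,-2,0,0],[1,0,-2,5,0],[1,0,-1.5,5,0],[1,0,-1.2,5,0],[1,0,-1,5,0],[1,0,0,0,0]]])

```text
time: 23.75
eef_pos: [0.4849, -0.271, 0.0946]
tcp_rot: [-0.001, 0.774, 0.633, -0.001]
wrist_force: [-5.1, 1.1, 8.0]
gripper_width: -0.0002
grasp_force: 4.1
```

```bash
python3 tip.py
```

```text
tcp in bar frame [ -8.8 -14.6  94.6] F [-5.1  1.1  8. ]
pads (tool mm) 401 [[8.3, -9.8, -29.8], [12.5, 2.4, -22.8], [13.2, 14.0, -14.8]]
bar y 0 422 top z 99.5 x of top 14.7 xmin -17.5
bar y 10 33 top z 99.5 x of top -17.3 xmin -18.0
bar y 18 34 top z 99.5 x of top -17.2 xmin -17.8
```

```bash
sed -i 's/&(T\[...,2\]>-5)/\&(Y[...,2]<135)/; s/b&=~m/b\&=(Y[...,1]>6)/; s/abs(Y\[...,0\])<25/abs(Y[...,0]+3)<14/' tip.py; cat >> tip.py <<'E'
# circle through bar section: radius 9, centre on arc about axis (76.5,85)
from scipy.optimize import least_squares
s=b&(Y[...,1]>9)&(Y[...,1]<22);P=Y[s][:,[0,2]]
f=lambda a:np.hypot(P[:,0]-(76.5+a[1]-85*np.cos(.45-a[0])),P[:,1]-(85+85*np.sin(.45-a[0])))-9
best=min((least_squares(f,[g,0],loss='soft_l1') for g in (.1,.4,.7,.9)),key=lambda r:r.cost)
print('n',s.sum(),'dial angle',best.x.round(3),'rms',np.sqrt((best.fun**2).mean()).round(2))
E
python3 tip.py; python3 - <<'E'
E
```

```text
tcp in bar frame [ -8.8 -14.5  94.7] F [-5.9  0.8  9.1]
pads (tool mm) 400 [[8.3, -9.5, -29.9], [12.5, 2.4, -23.0], [13.3, 14.0, -14.8]]
bar y 10 434 top z 105.5 x of top -9.0 xmin -16.8
bar y 18 454 top z 105.5 x of top -9.0 xmin -16.7
n 975 dial angle [ 0.323 -1.252] rms 0.52
```

Dial at 0.32 (first click), with the tip centred on the bar.

Emit:
play_rows(plan=[[[1,0,-0.5,5,0],[1,0,-0.3,5,0],[1,0,0,5,0],[1,0,0.4,5,0],[1,0,0.6,5,0],[1,0,0,0,0]]])

```text
time: 24.6
eef_pos: [0.4854, -0.271, 0.0693]
tcp_rot: [-0.001, 0.774, 0.633, -0.0]
wrist_force: [-4.8, 1.5, 7.9]
gripper_width: -0.0
grasp_force: 3.8
```

```bash
python3 tip.py
```

```text
tcp in bar frame [ -8.3 -14.5  69.3] F [-4.8  1.5  7.9]
pads (tool mm) 402 [[8.4, -8.9, -29.9], [12.5, 2.4, -23.1], [13.2, 14.0, -15.1]]
bar y 10 442 top z 80.1 x of top -9.0 xmin -16.8
bar y 18 458 top z 80.1 x of top -8.9 xmin -16.7
n 991 dial angle [ 0.624 -1.604] rms 0.51
```

Emit:
play_rows(plan=[[[1,0,1,5,0],[1,0,1.2,5,0],[1,0,1.6,5,0],[1,0,1.8,5,0],[1,0,0,0,0]]])

```text
time: 25.28
eef_pos: [0.491, -0.2722, 0.0491]
tcp_rot: [-0.001, 0.774, 0.633, -0.0]
wrist_force: [-4.4, 0.1, 6.0]
gripper_width: -0.0003
grasp_force: 3.0
```

```bash
python3 tip.py
```

```text
tcp in bar frame [ -2.6 -14.5  49.1] F [-4.4  0.1  6. ]
pads (tool mm) 385 [[8.3, -6.7, -29.9], [12.5, 2.4, -22.9], [13.2, 14.0, -14.9]]
bar y 10 453 top z 59.7 x of top -2.8 xmin -11.2
bar y 18 479 top z 59.8 x of top -2.8 xmin -11.6
n 1027 dial angle [ 0.874 -1.855] rms 0.49
```

Emit:
play_rows(plan=[[[1,0,0.7,1.5,0],[1,0,0.6,1.3,0],[1,0,0,0,0],[1,0,0,0,0]]])

```text
time: 25.82
eef_pos: [0.4919, -0.2723, 0.0467]
tcp_rot: [-0.001, 0.774, 0.633, -0.001]
wrist_force: [-5.4, 0.5, 6.6]
gripper_width: 0.0
grasp_force: 4.0
```

```bash
python3 tip.py
```

```text
tcp in bar frame [ -1.7 -14.5  46.7] F [-5.4  0.5  6.6]
pads (tool mm) 367 [[8.3, -5.9, -29.7], [12.5, 2.4, -22.8], [13.2, 13.3, -15.0]]
bar y 10 452 top z 57.4 x of top -1.9 xmin -10.3
bar y 18 473 top z 57.3 x of top -1.9 xmin -10.2
n 1014 dial angle [ 0.904 -1.847] rms 0.49
```

The dial is at 0.90 and the push is about 7 N, as given for the third click. One last check of the scene before handing in.

```bash
python3 - <<'E'
from samp import *
p,d=vision.read_camera('top');samp('top',cam('top'),p,d)
cv2.imwrite('pics/end.png',cv2.resize(p[:,:,::-1],None,fx=1.4,fy=1.4))
E
```

```text
top 226 59 circ 483.2 251.8 29.2 tag [497.9 256.5] [23.7 28.5] 11.8 dir 14.6 15.7
```

View pics/end.png

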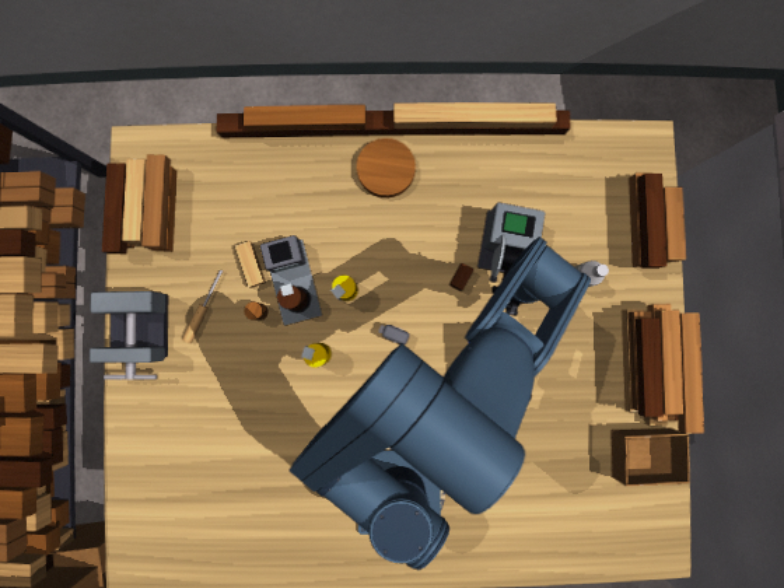

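The sample (293,296) has its tag toward the reader block, and everything else stands where it was; the arm holds the dial.

```bash
python3 -c "
from cell import env
print(env.close_job())"
```

```text
the job is handed in; nothing more can be done
None
```

I turned the sample so its tag faces the reader block to within about 1° and let go of it upright. I then handed the job in with the arm holding the dial at about 0.90 rad, the third click; the final top view showed nothing else moved.

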